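# Shut and lock the garden tank's drain valve

### The arm

A 7-joint arm with a two-finger parallel gripper is mounted at the origin on the work surface. World frame = base frame: x ahead of the robot, y to its left, z up, the work surface at z = 0. Lengths are in m, angles in degrees, forces in N, time in s.
With the tool pointing down it reaches from about 0.425 to 0.975 m from the base axis. Payload 16.7 kg.
Tool frame: the origin (TCP) lies on the centre line of the jaws, within the pads' length; the fingertips stand 8 mm ahead of it and the grasp point (between the pads) lies 11 mm behind it (manip.tip_extent is the distance from the TCP to the fingertips, in m); z points along the fingers, y is the line along which they close (so a half turn about z gives the same grasp; the last joint's range is limited). The gripper opens to 85 mm and grips with 20 to 120 N. Pads are 22 mm wide; open, the fingers measure 114 mm over their backs; the gripper's body (76 mm by 85 mm) begins 54 mm behind the grasp point. The pads swing forward as they close: fully open they stand 13 mm farther back than shut.
Start: joints at [60.533, 24.414, 4.234, 92.017, -1.954, 63.644, -3.845], TCP at [0.241, -0.631, 0.239] pointing down, gripper open.
Joint ranges: [-163.25, 163.25], [-28.42, 122.38], [-70.27, 78.77], [12.13, 141.07], [-58.53, 238.53], [9.26, 117.41], [-156.51, 156.51]. Speed limits (degrees/s): [108.29, 108.29, 136.94, 136.94, 172.46, 172.46, 172.46].

### API

Orientations are given as [roll, pitch, yaw] about the fixed x, y, z axes, in that order (R = Rz(yaw) Ry(pitch) Rx(roll)).
In Python, from rig import telemetry, viewer, workorder, manip gives the robot as it stands.
- The arm moves only by the tool servo_tool, never from a script. Its argument "steps" is a list of rows, each a list of 7 numbers: the closure in counts, from 0 (fully open) to 255 (shut), then the shift along the tool's x, y, z in m, then the turn, a rotation vector about the tool's x, y, z in rad. A call has 1 to 5 rows; each row shifts and turns the commanded pose from where the row before left it, along the tool's axes as they then stand; what a row does not reach is not made up. A row lasts 1/10 s, in which the tool goes at most 50 mm and 8.59 degrees, less where a joint would pass 70% of its speed; a pose out of reach is approached as far as the arm can. A call is refused whole if a number of a shift passes 0.05 or a number of a turn 0.15, either way. A call with a gripper value outside its range is refused whole. The fingers move at their own pace and stop on an object; "grip_force" is the grip in N (left out, the last holds). Time passes only in rows, so rows that do not move let the fingers close. It gives the time, the measured TCP pose, the force, the opening and the grip force at its end, in the units of the state.
- telemetry.observe(): the state, without advancing time (a new reading comes with each control period).
- viewer.grab_frame(name): name is "side" or "top" or "wrist"; returns (picture, depth): 400x640x3 uint8, red, green, blue; 400x640 float32, m along the optical axis (not along the pixel's ray), 0 where there is no reading.
- viewer.camera_info(name): a dict with "intrinsics" (3x3 intrinsics, pixels), "world_from_camera" (4x4, takes a point from camera to world coordinates). Camera axes: x right, y up, looking along -z (the intrinsics and any distortion apply to the point x, -y, -z); pixel columns grow to the right and rows downward; lengths in m; the calibration is good to about 2 mm. A picture is of the moment at which its call begins: read the wrist's pose just before it. camera_info takes no time and is no camera call; for the wrist camera it gives the pose at the moment of the call.
- workorder.sign_off(): hands the job in; it is judged then, once.
Trained networks look in the newest picture that a camera, given by its name, has taken for a name from the list of things; names that differ only in an ending like _2 or _b are one class to them, and where a whole thing is asked for, a point or a joint stands for the part that bears it (a point fixed in the world has none). Each returns a list of dicts, best first, with "p" (0 to 1); they miss things now and then, are a little off and sometimes report something else, mostly with a low value. They report only what shows in the picture. A call takes as long as a camera call.
- viewer.recognise(camera, query): "box" ([left, top, width, height] in pixels, round what is visible of it).
- viewer.masks_of(camera, query): "mask" (400x640 bool, what is visible of it) and "box" ([left, top, width, height] in pixels, round what is visible of it).
The state is a dict: "time": time; "joint_pos": joint angles; "joint_vel": joint speeds; "joint_efforts": joint torques, N m; "ee_pos": TCP position; "tool_rot": TCP orientation; "contact_force": force on the tool from outside, world axes, zero at the start; "ft_torque": the same for the moment, N m; "opening": finger opening in m; "gripper_force": force on a finger pad.
Only numpy, scipy, OpenCV 4.12 (cv2) and the standard library are available. Lean on these libraries where they do the work, as an engineer would, in place of code of your own. Each camera call takes 0.05 s, during which the arm holds its last target. There are 200 camera calls.

### The job

Shut and lock the drain valve on the ledge of the tabletop garden: press its round spring knob lightly, turn it clockwise (seen from above) until you feel the hidden key give, and push it right down. It springs up when let go, so hold it down while you slide the steel keeper over it, fully home, and leave the keeper alone holding it down. Do not knock or shift the seed jar, the white pod cup or the black net pot beside the ledge.

Things in the scene. Friction and masses are not known exactly. Their poses are not given: they have to be found in the camera images.
- valve (a point): Fixed point on the knob's axis, on the top face of the valve ledge: black plastic, 45 mm above the table, 110 mm (x) by 235 mm (y, from -100 to +135 mm here). z is up; +y points to where the keeper starts, and the keeper slides towards -y. All other axes and mm of the valve are in this frame. Ledge, rails and tank are one fixed unit.
- knob (a point): Fixed point, the centre of the knob when it is up (26 mm above the ledge). Knob: grey ribbed plastic cylinder, upright, 40 mm diameter, 24 mm high, round and unmarked, so its angle cannot be seen; underside 14 mm, top 38 mm above the ledge, 12 mm lower when fully down. At its +-x sides 35 mm beyond its rim are free.
- key (a point): Fixed point inside the ledge, below the knob. A hidden cross-key stops the knob hard after about 4 mm, unless it lines up with a slot within about 0.14 rad; then the knob goes down the whole 12 mm. Line-up is an unknown 0.3 to 1.2 rad clockwise (seen from above) from the start; it can be overshot. Once let go, the knob keeps its angle (friction 0.03 N m).
- plunger (a joint): How far the knob is pressed down, m: 0 up, about 0.004 when stopped by the key, 0.012 fully down, about 0.0095 when let go under the keeper. A spring always pushes it up, with 4 N at the top and 7 N at the bottom.
- keeper (a joint): How far the steel keeper has slid, m: 0 open (starts at 0 to 0.008), 0.050 fully home (a stop). Friction 1.2 N; it stays where it is left. Its leading edge is at y = 44 mm minus this. With the knob up it runs against the knob at 0.024; it passes over the knob once that is 9.5 mm down or more.
- tab (a point): Middle of the top edge of the rear (+y) face of the keeper's tab, the face to push on; 60.5 mm above the ledge. Tab: 44 mm wide (x), 6 mm thick, standing 32 mm above the underside of the keeper's plate. Behind it a gap 46 mm wide and over 45 mm long, open down to the ledge, lets a finger reach down.
- lead (a point): Middle of the lower leading (-y) edge of the keeper's plate, 28.5 mm above the ledge, 40 mm ahead of the tab's rear face. The plate is level, 60 mm wide (x), 40 mm long (y), 5 mm thick; two tails, 7 mm wide, run on behind it in steel rails (9 mm wide, 40 mm high above the ledge, at x +-31 to +-40, y +45 to +130 mm).
- tank (a point): Fixed point, centre of the top of the black garden tank, 115 mm above the table. The tank spans +-125 mm in x and +-170 mm in y about it; its wall is 105 mm from the knob's axis. A metal mast stub, 32 mm diameter, stands to 215 mm above the table at x +95 mm.
- seed_jar: Lidded jar, 44 mm diameter, 65 mm high, standing on the table beside the ledge; origin under its centre. Leave alone.
- pod_cup: White plastic cup, 48 mm diameter, 42 mm high, standing on the table beside the ledge; origin under its centre. Leave alone.
- net_pot: Black plastic cup, 48 mm diameter, 42 mm high, standing on the table beside the ledge; origin under its centre. Leave alone.

How it is judged (in metres and radians):
On the way:
1. the knob is pushed right down while the keeper is still clear of it (value of joint plunger above 0.0105 m and value of joint keeper below 0.03 m), for 0.1 s.
At the end, for the whole second after the job is handed in: The keeper is slid home (at least 44 of its 50 mm) over the knob and at rest, and the knob stays down under it (at least 8.2 mm of 12) (value of joint plunger above 0.0082 m and value of joint keeper above 0.044 m and velocity of joint keeper below 0.005 m/s); the robot touches nothing.
It fails at once if the seed jar, pod cup or net pot is shifted by more than 30 mm or tipped over (distance of any of seed_jar, pod_cup, net_pot from where it was at the start of the episode above 0.03 m or angle between any of seed_jar, pod_cup, net_pot's own z axis and vertical above 0.5 rad).
It also fails if it takes over 67 s, if anything falls off the work surface, if the arm or the gripper's body presses on something with over 40 N, if the wrist force passes 120 N, or if a joint passes its speed limit or range.

## Working session

There is one attempt and no reset: what is moved stays moved. The work goes in short steps, Python scripts to look and compute and a tool call to move; the robot and the scene stay as the last step left them, time stands still between calls to the robot, and variables do not carry over. Pictures are saved under pics/ and viewed, at most 10 in all, crops included, and the job is handed in when it is done.

Besides the shell and the picture viewer there is one more tool, called after ">>>" as a command line: name --pt "numbers of a row" for each row, then --argument value for the rest. servo_tool: Moves the arm, as the interface text tells. Its arguments: {"type":"object","properties":{"steps":{"type":"array"},"grip_force":{"type":"number"}},"required":["steps"]}

```bash
mkdir -p pics; ls; cat > h.py <<'E'
import numpy as np,cv2
from rig import telemetry,viewer,workorder,manip
def grab(n):
    info=viewer.camera_info(n); p,d=viewer.grab_frame(n); return p,d,info
def world(d,info):
    K=np.array(info["intrinsics"]);T=np.array(info["world_from_camera"])
    v,u=np.mgrid[:d.shape[0],:d.shape[1]]
    x=(u-K[0,2])/K[0,0]*d;y=(v-K[1,2])/K[1,1]*d
    P=np.stack([x,-y,-d],-1)
    return P@T[:3,:3].T+T[:3,3]
E
python3 - <<'E'
from h import *
ims=[]
for n in ("top","side"):
    p,d,i=grab(n);W=world(d,i);np.savez(n,p=p,d=d,W=W)
    ims.append(p)
    for q in ("knob","keeper","tab","lead","tank","valve","seed_jar","pod_cup","net_pot"):
        try:
            for r in viewer.masks_of(n,q)[:2]:
                m=r["mask"]&(d>0); print(n,q,round(r["p"],2),[int(b) for b in r["box"]],np.round(np.median(W[m],0),3),np.round(np.percentile(W[m],98,axis=0),3))
        except Exception as e: print(n,q,e)
    cv2.imwrite(f"pics/{n}.png",p[:,:,::-1])
    print(i)
print(telemetry.observe(),manip.tip_extent)
E
```

```text
pics
top knob 0.57 [205, 71, 353, 183] [ 0.56  -0.169  0.115] [0.703 0.156 0.168]
top keeper 0.57 [208, 194, 55, 39] [0.523 0.115 0.079] [0.552 0.167 0.106]
top tab 0.63 [207, 193, 54, 43] [0.523 0.115 0.079] [0.552 0.165 0.106]
top lead 0.97 [207, 192, 55, 40] [0.523 0.115 0.079] [0.551 0.167 0.106]
top lead 0.74 [289, 264, 25, 30] [0.408 0.019 0.01 ] [0.429 0.04  0.043]
top tank 0.93 [201, 73, 356, 182] [ 0.56  -0.168  0.115] [0.704 0.156 0.168]
top tank 0.19 [287, 266, 29, 29] [0.408 0.018 0.009] [0.429 0.04  0.043]
top valve 0.79 [202, 73, 358, 182] [ 0.56  -0.168  0.115] [0.705 0.157 0.168]
top seed_jar 0.77 [243, 142, 27, 31] [0.62  0.096 0.064] [0.648 0.118 0.067]
top pod_cup 0.61 [236, 269, 29, 32] [0.398 0.108 0.007] [0.421 0.127 0.043]
top pod_cup 0.33 [206, 71, 352, 182] [ 0.56  -0.168  0.115] [0.704 0.156 0.168]
top net_pot 0.79 [288, 264, 23, 29] [0.408 0.018 0.011] [0.429 0.04  0.043]
{'intrinsics': array([[439.38948756,   0.        , 310.24760568],
       [  0.        , 439.38948756, 194.11571824],
       [  0.        ,   0.        ,   1.        ]]), 'world_from_camera
[... 1420 characters left out ...]
 24.41291954,  4.23424407, 92.01843524, -1.95185564,
       63.64162893, -3.844418  ]), 'joint_vel': array([ 5.69486215e-02, -5.19811288e-05, -1.27597497e-02, -1.74918932e-02,
        1.22915990e-02,  3.89926551e-02,  1.29233731e-02]), 'joint_efforts': array([-5.67114439e-04, -9.49541759e+01,  3.75693172e+00, -4.63898063e+01,
        1.90640800e-02,  1.93903390e-03,  6.38343249e-05]), 'ee_pos': array([ 0.24076883, -0.63056345,  0.2393004 ]), 'tool_rot': array([-1.79999125e+02, -5.83548798e-05,  2.08985750e+01]), 'contact_force': array([-0.20148107,  0.02388914,  0.47724016]), 'ft_torque': array([0.00315291, 0.0256287 , 0.02571908]), 'gripper_force': 0.0, 'opening': 0.08547808567155328} 0.008
```

```bash
python3 - <<'E'
from h import *
a=np.load("top.npz");b=np.load("side.npz")
A=cv2.resize(a["p"][60:310,190:570],None,fx=2,fy=2);
cv2.imwrite("pics/t2.png",A[:,:,::-1])
B=cv2.resize(b["p"][80:320,260:440],None,fx=2.4,fy=2.4);cv2.imwrite("pics/s2.png",B[:,:,::-1])
# knob top points: z ~0.083, fit
for n,D in(("top",a),("side",b)):
    W=D["W"];
    m=(abs(W[...,2]-.083)<.004)&(abs(W[...,0]-.524)<.05)&(abs(W[...,1]-.055)<.05)&(D["d"]>0)
    q=W[m]; print(n,m.sum(),q.min(0),q.max(0))
    # tank orient
    m=(abs(W[...,2]-.115)<.004)&(D["d"]>0)&(W[...,0]>.3)&(W[...,0]<.95)&(W[...,1]<.15)
    r=cv2.minAreaRect(W[m][:,:2].astype(np.float32)*1000);print(r,m.sum())
    # rail tops z .085, ledge z .045
    m=(abs(W[...,2]-.045)<.004)&(D["d"]>0)&(W[...,0]>.42)&(W[...,0]<.62)&(W[...,1]>-.12)
    print('ledge',cv2.minAreaRect(W[m][:,:2].astype(np.float32)*1000))
    m=(W[...,2]>.097)&(W[...,2]<.112)&(W[...,0]<.57)&(W[...,1]>.06)&(D["d"]>0)&(W[...,0]>.45)
    print('tab',m.sum(),cv2.minAreaRect(W[m][:,:2].astype(np.float32)*1000))
    m=(abs(W[...,2]-.0785)<.0025)&(W[...,0]<.57)&(W[...,1]>.075)&(D["d"]>0)&(W[...,0]>.45)
    print('plate',m.sum(),cv2.minAreaRect(W[m][:,:2].astype(np.float32)*1000))
E
```

```text
top 658 [0.48369875 0.02585651 0.07900933] [0.5643028  0.10458397 0.08694399]
((590.524169921875, -222.61680603027344), (244.1757354736328, 334.45123291015625), 6.5192131996154785) 23321
ledge ((519.9664306640625, 204.12567138671875), (641.1483764648438, 199.48818969726562), 89.98200988769531)
tab 122 ((521.61767578125, 124.5721435546875), (44.060325622558594, 6.179126739501953), 6.380033493041992)
plate 994 ((521.0455932617188, 129.8986358642578), (80.26773071289062, 84.95787048339844), 6.135426998138428)
side 305 [0.48176928 0.02785184 0.07900805] [0.56163289 0.10475208 0.08627904]
((585.1827392578125, -600.60498046875), (570.425537109375, 1115.1986083984375), 0.054310452193021774) 7155
ledge ((520.3763427734375, 190.26174926757812), (614.4564819335938, 198.2667694091797), 89.87652587890625)
tab 105 ((519.0517578125, 126.95982360839844), (44.31987380981445, 8.106476783752441), 6.1024370193481445)
plate 436 ((517.8484497070312, 133.8326416015625), (79.63837432861328, 90.69197082519531), 6.212986469268799)
```

View pics/t2.png

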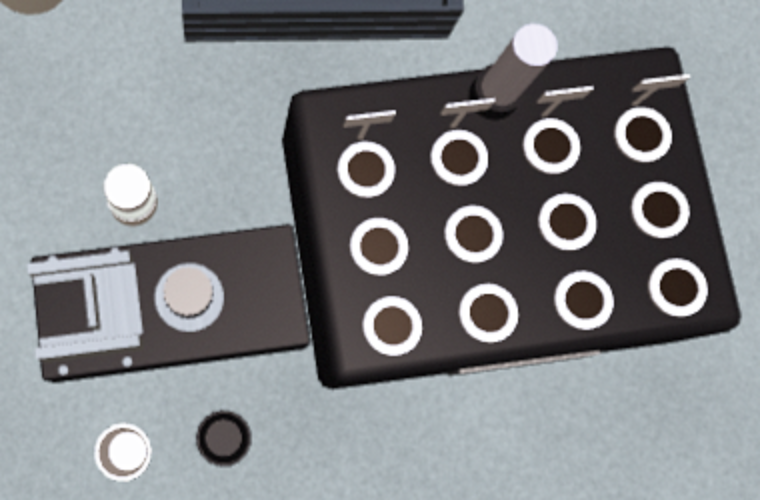

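View pics/s2.png

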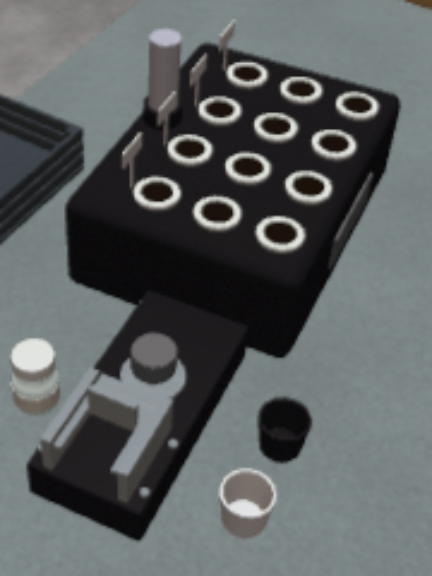

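The crops show the knob at about (188,295) in the top crop. The keeper is behind it towards +y, with yaw about 6.3°. The jar lies on the +x side of the ledge and both cups on the −x side. Next I'll fit the knob and the valve frame.

```bash
cat > fit.py <<'E'
from h import *
a=np.radians(6.25);ex=np.array([np.cos(a),np.sin(a)]);ey=np.array([-np.sin(a),np.cos(a)])
def knob(W,d,z=.083,tol=.003):
    m=(abs(W[...,2]-z)<tol)&(d>0)&(abs(W[...,0]-.526)<.05)&(abs(W[...,1]-.048)<.045)
    n,l,s,c=cv2.connectedComponentsWithStats(m.astype(np.uint8))
    for k in range(1,n):
        if s[k,4]>40:
            q=W[l==k]; (x,y),r=cv2.minEnclosingCircle(q[:,:2].astype(np.float32)*1000)
            print("comp",s[k],"circ",x,y,r,"med z",np.median(q[:,2]),"mean",q.mean(0))
def tab(W,d):
    m=(W[...,2]>.1025)&(W[...,2]<.109)&(W[...,0]<.57)&(W[...,1]>.06)&(W[...,1]<.16)&(d>0)&(W[...,0]>.47)
    if m.sum()>20: print('tab',m.sum(),cv2.minAreaRect(W[m][:,:2].astype(np.float32)*1000),'z',np.median(W[m][:,2]))
E
python3 - <<'E'
from fit import *
for n in("top","side"):
    D=np.load(n+".npz"); print(n);knob(D["W"],D["d"]);tab(D["W"],D["d"])
E
```

```text
top
comp [272 194  25  24 446] circ 530.4630126953125 46.55422592163086 20.739688873291016 med z 0.08269645478435772 mean [0.53019141 0.04636752 0.08274407]
tab 107 ((521.6082153320312, 124.61111450195312), (44.0567626953125, 6.1713080406188965), 6.513444423675537) z 0.10527547713370067
side
comp [315 219  19  15 216] circ 527.8380126953125 48.706111907958984 20.953645706176758 med z 0.0822102673587577 mean [0.52742943 0.04977757 0.08224812]
tab 70 ((519.449462890625, 127.00233459472656), (43.519962310791016, 8.106476783752441), 6.1024370193481445) z 0.10471372225065279
```

>>> servo_tool --pt "0 0.03 -0.03 0 0 0 0" --pt "0 0.04 -0.03 0 0 0 0" --pt "0 0.04 -0.03 0 0 0 0" --pt "0 0.04 -0.03 0 0 0 0" --pt "0 0.04 -0.03 0 0 0 0"

```text
time: 1.5
ee_pos: [0.3655, -0.4209, 0.2395]
tool_rot: [180.0, -0.0, 20.9]
contact_force: [2.0, -0.0, 0.3]
opening: 0.0855
gripper_force: 0.0
```

>>> servo_tool --pt "0 0.032 -0.038 0 0 0 0" --pt "0 0.032 -0.038 0 0 0 0" --pt "0 0.032 -0.038 0 0 0 0" --pt "0 0.032 -0.038 0 0 0 0" --pt "0 0.032 -0.038 0 0 0 0"

```text
time: 2.0
ee_pos: [0.4468, -0.1862, 0.2397]
tool_rot: [180.0, -0.0, 20.9]
contact_force: [0.5, -1.0, 1.1]
opening: 0.0856
gripper_force: 0.0
```

>>> servo_tool --pt "0 0.032 -0.038 0 0 0 0" --pt "0 0.032 -0.038 0 0 0 0" --pt "0 0.032 -0.038 0 0 0 0" --pt "0 0.032 -0.038 0 0 0 0" --pt "0 0.032 -0.038 0 0 0 0"

```text
time: 2.5
ee_pos: [0.5286, 0.0484, 0.2397]
tool_rot: [180.0, -0.0, 20.9]
contact_force: [0.9, -1.7, -0.3]
opening: 0.0856
gripper_force: 0.0
```

>>> servo_tool --pt "0 0 0 0 0 0 -0.15" --pt "0 0 0 0 0 0 -0.15" --pt "0 0 0 0 0 0 -0.15" --pt "0 0 0 0 0 0 -0.15" --pt "0 0 0 0 0 0 -0.15"

```text
time: 3.0
ee_pos: [0.5282, 0.0465, 0.2394]
tool_rot: [180.0, -0.0, 64.2]
contact_force: [0.1, -0.7, 0.4]
opening: 0.0856
gripper_force: 0.0
```

>>> servo_tool --pt "0 0 0 0 0 0 -0.15" --pt "0 0 0 0 0 0 -0.15" --pt "0 0 0 0 0 0 -0.15" --pt "0 0 0 0 0 0 -0.15" --pt "0 0 0 0 0 0 -0.15"

```text
time: 3.5
ee_pos: [0.5282, 0.0465, 0.2395]
tool_rot: [180.0, 0.0, 107.2]
contact_force: [0.6, -0.8, -0.2]
opening: 0.0857
gripper_force: 0.0
```

>>> servo_tool --pt "0 0 0 0 0 0 -0.15" --pt "0 0 0 0 0 0 -0.15" --pt "0 0 0 0 0 0 -0.12" --pt "0 0 0 0 0 0 0"

```text
time: 3.9
ee_pos: [0.5282, 0.0464, 0.2394]
tool_rot: [180.0, -0.0, 131.0]
contact_force: [0.4, 0.7, -0.4]
opening: 0.0855
gripper_force: 0.0
```

```bash
python3 - <<'E'
from fit import *
p,d,i=grab("wrist");W=world(d,i);np.savez("w1",p=p,d=d,W=W)
knob(W,d);tab(W,d)
cv2.imwrite("pics/w1.png",p[:,:,::-1]);o=telemetry.observe();print(o["ee_pos"],o["tool_rot"],o["joint_pos"],o["contact_force"])
E
```

```text
comp [311 110  11  11  58] circ 487.86016845703125 90.94080352783203 4.693990707397461 med z 0.08467901120002727 mean [0.48761639 0.09077427 0.08459267]
comp [ 296  160   47   46 1578] circ 528.5128784179688 47.734127044677734 20.994626998901367 med z 0.0828653367601756 mean [0.52816133 0.04830365 0.082856  ]
tab 471 ((519.8915405273438, 126.11701202392578), (44.058197021484375, 6.093563556671143), 6.434587001800537) z 0.1054592024054456
[0.52820105 0.04631567 0.23937805] [ 1.79993950e+02 -2.80712349e-03  1.30738518e+02] [ 20.48905058  14.33136065 -37.56058638 108.67937735  10.00333192
  60.24709188  19.53670575] [-0.83391778 -0.49726792  0.04148484]
```

View pics/w1.png

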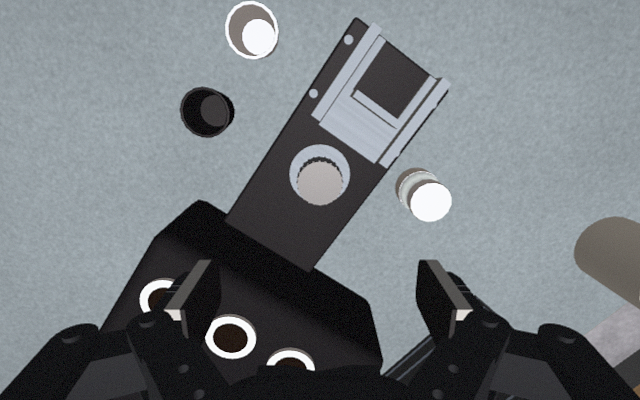

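The wrist picture shows the knob at (320,182) and the keeper above it at (375,90). The knob centre comes out at (0.528, 0.048). I'm lowering over it with the jaws partly closed.

>>> servo_tool --pt "75 0.0013 0.0011 0.04 0 0 0" --pt "75 0 0 0.04 0 0 0" --pt "75 0 0 0.03 0 0 0" --pt "75 0 0 0.02 0 0 0" --pt "75 0 0 0 0 0 0" --grip_force 30

```text
time: 4.45
ee_pos: [0.5267, 0.048, 0.107]
tool_rot: [-179.8, -0.2, 130.7]
contact_force: [0.2, -0.5, 0.0]
opening: 0.0603
gripper_force: 0.0
```

>>> servo_tool --pt "75 0 0 0.02 0 0 0" --pt "75 0 0 0.016 0 0 0" --pt "75 0 0 0 0 0 0"

```text
time: 4.75
ee_pos: [0.5274, 0.048, 0.0723]
tool_rot: [-179.9, -0.1, 130.8]
contact_force: [0.3, 0.2, 0.9]
opening: 0.06
gripper_force: 0.0
```

>>> servo_tool --pt "255 0 0 0 0 0 0" --pt "255 0 0 0 0 0 0" --pt "255 0 0 0 0 0 0" --pt "255 0 0 0 0 0 0" --pt "255 0 0 0 0 0 0"

```text
time: 5.25
ee_pos: [0.5285, 0.0483, 0.0738]
tool_rot: [180.0, 0.0, 130.9]
contact_force: [-0.3, 0.1, 2.4]
opening: 0.0386
gripper_force: 31.2
```

>>> servo_tool --pt "255 0 0 0.002 0 0 0" --pt "255 0 0 0.002 0 0 0" --pt "255 0 0 0.001 0 0 0" --pt "255 0 0 0 0 0 0"

```text
time: 5.65
ee_pos: [0.5288, 0.0483, 0.0699]
tool_rot: [180.0, 0.1, 130.9]
contact_force: [-10.7, -2.6, 40.9]
opening: 0.039
gripper_force: 34.7
```

>>> servo_tool --pt "255 0 0 -0.0007 0 0 0" --pt "255 0 0 0 0 0 0"

```text
time: 5.85
ee_pos: [0.5287, 0.0483, 0.0701]
tool_rot: [180.0, 0.1, 130.9]
contact_force: [-6.4, -1.6, 27.9]
opening: 0.0383
gripper_force: 33.3
```

>>> servo_tool --pt "255 0 0 0 0 0 0.1" --pt "255 0 0 0 0 0 0"

```text
time: 6.05
ee_pos: [0.5289, 0.0483, 0.0701]
tool_rot: [179.9, 0.1, 125.0]
contact_force: [-4.2, -0.8, 24.8]
opening: 0.039
gripper_force: 33.2
```

>>> servo_tool --pt "255 0 0 0 0 0 0.1" --pt "255 0 0 0 0 0 0"

```text
time: 6.25
ee_pos: [0.529, 0.0484, 0.0701]
tool_rot: [179.9, 0.1, 119.2]
contact_force: [-3.8, -0.1, 23.8]
opening: 0.0385
gripper_force: 33.1
```

>>> servo_tool --pt "255 0 0 0 0 0 0.1" --pt "255 0 0 0 0 0 0"

```text
time: 6.45
ee_pos: [0.5291, 0.0485, 0.0701]
tool_rot: [179.9, 0.0, 113.5]
contact_force: [-3.4, -0.4, 23.2]
opening: 0.0391
gripper_force: 33.0
```

```bash
python3 -c "
from rig import telemetry as t
o=t.observe();print(o['ft_torque'],o['contact_force'],o['ee_pos'],o['joint_pos'])"
```

```text
[-0.15631375  0.8461889  -0.09235994] [-3.39638319 -0.40646    23.20433059] [0.52909011 0.04853588 0.07011932] [ 11.18593216  26.32123667 -28.50179598 116.91956499  18.85314445
  41.02746076  -5.67331027]
```

>>> servo_tool --pt "255 0 0 0 0 0 0.1" --pt "255 0 0 0 0 0 0"

```text
time: 6.65
ee_pos: [0.5292, 0.0485, 0.0701]
tool_rot: [179.9, 0.0, 107.8]
contact_force: [-2.1, -0.0, 22.7]
opening: 0.0386
gripper_force: 32.9
```

>>> servo_tool --pt "255 0 0 0 0 0 0.07" --pt "255 0 0 0 0 0 0"

```text
time: 6.85
ee_pos: [0.5293, 0.0486, 0.0701]
tool_rot: [179.9, 0.0, 103.8]
contact_force: [-1.9, -0.6, 22.5]
opening: 0.0386
gripper_force: 32.9
```

>>> servo_tool --pt "255 0 0 0 0 0 0.1" --pt "255 0 0 0 0 0 0"

```text
time: 7.05
ee_pos: [0.5294, 0.0486, 0.0701]
tool_rot: [179.8, 0.0, 98.0]
contact_force: [-1.1, 0.7, 20.0]
opening: 0.0389
gripper_force: 32.7
```

>>> servo_tool --pt "255 0 0 0 0 0 0.05" --pt "255 0 0 0 0 0 0"

```text
time: 7.25
ee_pos: [0.5295, 0.0486, 0.0701]
tool_rot: [179.8, -0.0, 95.3]
contact_force: [-0.5, -0.1, 19.6]
opening: 0.0383
gripper_force: 32.7
```

>>> servo_tool --pt "255 0 0 0 0 0 0.08" --pt "255 0 0 0 0 0 0"

```text
time: 7.45
ee_pos: [0.5295, 0.0486, 0.0701]
tool_rot: [179.8, -0.0, 90.6]
contact_force: [0.8, 0.2, 18.2]
opening: 0.0387
gripper_force: 32.6
```

>>> servo_tool --pt "255 0 0 0 0 0 0.08" --pt "255 0 0 0 0 0 0"

```text
time: 7.65
ee_pos: [0.5296, 0.0485, 0.07]
tool_rot: [179.8, -0.0, 86.0]
contact_force: [1.2, 0.2, 15.8]
opening: 0.0388
gripper_force: 32.4
```

>>> servo_tool --pt "255 0 0 0 0 0 0.08" --pt "255 0 0 0 0 0 0"

```text
time: 7.85
ee_pos: [0.5297, 0.0485, 0.0699]
tool_rot: [179.8, -0.1, 81.5]
contact_force: [2.4, -0.3, 13.8]
opening: 0.039
gripper_force: 32.1
```

>>> servo_tool --pt "255 0 0 0 0 0 0.08" --pt "255 0 0 0 0 0 0"

```text
time: 8.05
ee_pos: [0.5297, 0.0485, 0.0698]
tool_rot: [179.8, -0.1, 76.9]
contact_force: [4.2, 0.3, 9.1]
opening: 0.039
gripper_force: 31.7
```

>>> servo_tool --pt "255 0 0 0.0007 0 0 0" --pt "255 0 0 0 0 0 0"

```text
time: 8.25
ee_pos: [0.5296, 0.0484, 0.0687]
tool_rot: [179.8, -0.1, 77.0]
contact_force: [7.0, -0.2, 0.2]
opening: 0.0387
gripper_force: 31.0
```

>>> servo_tool --pt "255 0 0 0.001 0 0 0" --pt "255 0 0 0.001 0 0 0" --pt "255 0 0 0 0 0 0"

```text
time: 8.55
ee_pos: [0.5298, 0.0485, 0.067]
tool_rot: [179.8, -0.1, 77.0]
contact_force: [5.8, 0.0, 7.3]
opening: 0.0388
gripper_force: 31.6
```

>>> servo_tool --pt "255 0 0 0.001 0 0 0.08" --pt "255 0 0 0.001 0 0 0" --pt "255 0 0 0.001 0 0 0" --pt "255 0 0 0 0 0 0"

```text
time: 8.95
ee_pos: [0.5297, 0.0484, 0.0638]
tool_rot: [179.9, -0.1, 72.5]
contact_force: [5.5, -0.0, 5.0]
opening: 0.0388
gripper_force: 31.5
```

>>> servo_tool --pt "255 0 0 0.001 0 0 0" --pt "255 0 0 0.001 0 0 0" --pt "255 0 0 0.0005 0 0 0" --pt "255 0 0 0 0 0 0"

```text
time: 9.35
ee_pos: [0.53, 0.0486, 0.0621]
tool_rot: [179.8, -0.1, 72.5]
contact_force: [2.0, -0.1, 20.9]
opening: 0.0386
gripper_force: 33.0
```

```bash
python3 -c "
from rig import telemetry as t
o=t.observe();print(o['ft_torque'],o['contact_force'],o['ee_pos'],o['joint_pos'])"
```

```text
[-0.1759493  -0.32299709 -0.02614537] [ 1.95878338 -0.08398372 20.89336719] [0.53000071 0.04855888 0.06210249] [  3.07482368  25.62799655 -18.53438415 117.56973173  12.80575106
  38.46393108 -41.34411823]
```

>>> servo_tool --pt "255 0 0 0.0005 0 0 0" --pt "255 0 0 0 0 0 0" --pt "255 0 0 0 0 0 0"

```text
time: 9.65
ee_pos: [0.5301, 0.0486, 0.062]
tool_rot: [179.8, -0.1, 72.5]
contact_force: [-0.7, -0.4, 28.3]
opening: 0.0387
gripper_force: 33.7
```

>>> servo_tool --pt "255 0 0 -0.005 0 0 0" --pt "255 0 0 -0.006 0 0 0" --pt "60 0 0 0 0 0 0" --pt "60 0 0 0 0 0 0" --pt "60 0 0 0 0 0 0"

```text
time: 10.15
ee_pos: [0.5276, 0.0481, 0.0708]
tool_rot: [-179.9, 0.0, 72.5]
contact_force: [-0.8, -0.1, -0.3]
opening: 0.0653
gripper_force: 0.0
```

>>> servo_tool --pt "60 0 0 -0.03 0 0 0" --pt "60 0 0 -0.04 0 0 0" --pt "60 0 0 -0.02 0 0 0.145" --pt "60 0 0 0 0 0 0.145" --pt "60 0 0 0 0 0 0.145"

```text
time: 10.65
ee_pos: [0.5282, 0.0481, 0.1617]
tool_rot: [180.0, -0.0, 47.2]
contact_force: [-0.4, 0.2, 0.4]
opening: 0.0652
gripper_force: 0.0
```

>>> servo_tool --pt "60 0 0 0 0 0 0.145" --pt "60 0 0 0 0 0 0.145" --pt "60 0 0 0 0 0 0.145" --pt "60 0 0 0 0 0 0.145" --pt "60 0 0 0 0 0 0.138"

```text
time: 11.15
ee_pos: [0.5277, 0.0481, 0.1608]
tool_rot: [180.0, 0.1, 6.1]
contact_force: [-0.2, 1.0, -0.6]
opening: 0.0654
gripper_force: 0.0
```

>>> servo_tool --pt "60 0 -0.027 0 0 0 0" --pt "60 0 -0.027 0 0 0 0" --pt "60 0 0 0 0 0 0"

```text
time: 11.45
ee_pos: [0.5213, 0.1054, 0.1609]
tool_rot: [-179.9, 0.0, 6.6]
contact_force: [-0.1, -0.6, -0.5]
opening: 0.0652
gripper_force: 0.0
```

```bash
python3 - <<'E'
from fit import *
p,d,i=grab("wrist");W=world(d,i);np.savez("w2",p=p,d=d,W=W)
knob(W,d);tab(W,d)
p2,d2,i2=grab("side");W2=world(d2,i2);knob(W2,d2);tab(W2,d2)
cv2.imwrite("pics/w2.png",p[:,:,::-1]);o=telemetry.observe();print(o["ee_pos"],o["tool_rot"],o["contact_force"])
E
```

```text
comp [ 375  180   62   59 2783] circ 529.2998046875 48.30320358276367 21.087360382080078 med z 0.08288665290995903 mean [0.5300569  0.04881119 0.08286979]
comp [332 251   6  15  68] circ 488.7118225097656 91.47344970703125 4.850568771362305 med z 0.08484653900903998 mean [0.4890795  0.09117042 0.08443319]
tab 712 ((520.2484130859375, 126.4856185913086), (45.01485061645508, 6.123274803161621), 6.3627166748046875) z 0.10545304609970119
comp [314 219  20  15 216] circ 527.5235595703125 49.00859451293945 21.14595603942871 med z 0.08231548400436944 mean [0.52743198 0.04957518 0.08234865]
tab 64 ((518.9954223632812, 127.43755340576172), (43.91177749633789, 8.478841781616211), 9.31891918182373) z 0.1047389543658011
[0.52173113 0.10211358 0.16086338] [1.79989148e+02 5.36173987e-02 6.47867956e+00] [ 0.54365659 -0.98345663 -1.20815385]
```

View pics/w2.png

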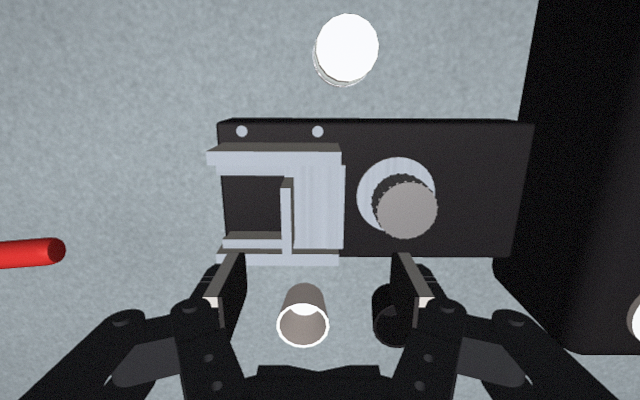

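The wrist picture shows the knob up at (405,208) and the tab at (287,215), with the jaws straddling both. I'm lowering the +y finger behind the tab.

>>> servo_tool --pt "60 0.001 0 0.03 0 0 0" --pt "60 0 0 0.02 0 0 0" --pt "60 0 0 0.01 0 0 0" --pt "60 0 0 0.005 0 0 0" --pt "60 0 0 0 0 0 0"

```text
time: 12.05
ee_pos: [0.5231, 0.1015, 0.0961]
tool_rot: [180.0, 0.0, 6.4]
contact_force: [1.1, -0.1, 0.9]
opening: 0.0651
gripper_force: 0.0
```

>>> servo_tool --pt "60 0 0.005 0 0 0 0" --pt "60 0 0.005 0 0 0 0" --pt "60 0 0.004 0 0 0 0" --pt "60 0 0.004 0 0 0 0" --pt "60 0 0 0 0 0 0"

```text
time: 12.55
ee_pos: [0.5254, 0.0833, 0.0966]
tool_rot: [180.0, -0.0, 6.4]
contact_force: [-0.7, 0.7, -0.2]
opening: 0.0656
gripper_force: 0.0
```

```bash
python3 - <<'E'
from fit import *
p2,d2,i2=grab("side");W2=world(d2,i2);knob(W2,d2);tab(W2,d2)
cv2.imwrite("pics/s3.png",cv2.resize(p2[170:290,240:400],None,fx=4,fy=4)[:,:,::-1]);o=telemetry.observe();print(o["ee_pos"],o["tool_rot"],o["contact_force"],o["opening"])
E
```

```text
comp [315 221  19  13 147] circ 525.9302978515625 49.10596466064453 21.10536003112793 med z 0.08233910880840412 mean [0.5231864  0.0526242  0.08232272]
tab 37 ((512.26513671875, 120.7081527709961), (31.632221221923828, 11.773481369018555), 48.74966812133789) z 0.10506925081728113
[0.52519375 0.0835659  0.09646426] [ 1.79991251e+02 -6.19483574e-03  6.36090848e+00] [ 0.09659094 -0.25870972  0.41258682] 0.06510287878462022
```

View pics/s3.png

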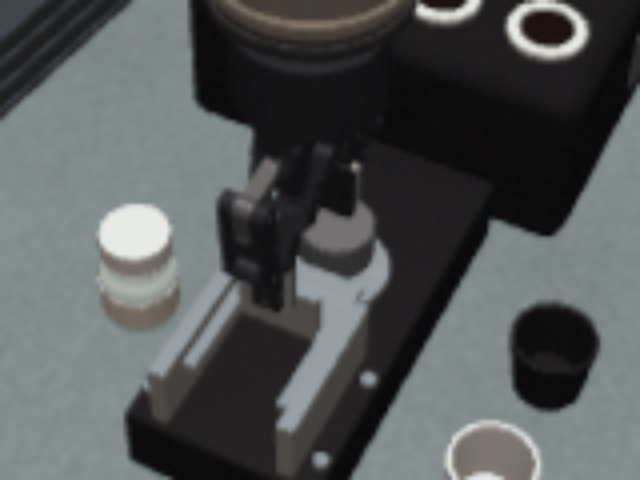

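The picture shows one finger behind the tab at (260,270) and the other above the knob at (345,190). Next I move the keeper a bit further, then press down on the knob top.

>>> servo_tool --pt "60 0 0.003 0 0 0 0" --pt "60 0 0 0.004 0 0 0" --pt "60 0 0 0.003 0 0 0" --pt "60 0 0 0.002 0 0 0" --pt "60 0 0 0 0 0 0"

```text
time: 13.1
ee_pos: [0.5252, 0.0811, 0.0868]
tool_rot: [-180.0, 0.0, 6.4]
contact_force: [0.5, -0.3, 0.2]
opening: 0.0651
gripper_force: 0.0
```

>>> servo_tool --pt "60 0 0 0.002 0 0 0" --pt "60 0 0 0.002 0 0 0" --pt "60 0 0 0.002 0 0 0" --pt "60 0 0 0 0 0 0"

```text
time: 13.5
ee_pos: [0.5256, 0.0811, 0.0813]
tool_rot: [-180.0, -0.0, 6.4]
contact_force: [0.1, 0.7, 3.9]
opening: 0.0652
gripper_force: 1.8
```

>>> servo_tool --pt "60 0 0 0.002 0 0 0" --pt "60 0 0 0.002 0 0 0" --pt "60 0 0 0.002 0 0 0" --pt "60 0 0 0 0 0 0"

```text
time: 13.9
ee_pos: [0.5256, 0.0812, 0.0752]
tool_rot: [-180.0, -0.0, 6.4]
contact_force: [-0.3, -0.5, 6.4]
opening: 0.0656
gripper_force: 2.5
```

>>> servo_tool --pt "60 0 0 0.002 0 0 0" --pt "60 0 0 0.001 0 0 0" --pt "60 0 0 0 0 0 0"

```text
time: 14.2
ee_pos: [0.5257, 0.0812, 0.0726]
tool_rot: [-180.0, -0.0, 6.4]
contact_force: [-1.2, 0.2, 9.4]
opening: 0.0655
gripper_force: 4.6
```

>>> servo_tool --pt "60 0 0 0.001 0 0 0" --pt "60 0 0 0 0 0 0"

```text
time: 14.4
ee_pos: [0.5261, 0.0812, 0.0724]
tool_rot: [180.0, -0.1, 6.4]
contact_force: [-4.6, -0.1, 24.4]
opening: 0.0656
gripper_force: 12.0
```

Hard stop reached, so the knob is fully down. Now I slide the keeper over it while holding.

>>> servo_tool --pt "60 0 0.003 0 0 0 0" --pt "60 0 0.003 0 0 0 0" --pt "60 0 0 0 0 0 0"

```text
time: 14.7
ee_pos: [0.5269, 0.0774, 0.0725]
tool_rot: [-179.9, -0.1, 6.5]
contact_force: [-4.1, 11.7, 19.6]
opening: 0.0653
gripper_force: 9.7
```

>>> servo_tool --pt "60 0 0.003 0 0 0 0" --pt "60 0 0.003 0 0 0 0" --pt "60 0 0.001 0 0 0 0" --pt "60 0 0 0 0 0 0"

```text
time: 15.1
ee_pos: [0.5279, 0.0703, 0.0724]
tool_rot: [-179.9, -0.2, 6.5]
contact_force: [-2.5, 10.5, 16.6]
opening: 0.0652
gripper_force: 7.9
```

>>> servo_tool --pt "60 0 0.002 0 0 0 0" --pt "60 0 0.001 0 0 0 0" --pt "60 0 0 0 0 0 0"

```text
time: 15.4
ee_pos: [0.5282, 0.0673, 0.0723]
tool_rot: [-179.9, -0.1, 6.5]
contact_force: [-1.7, 10.0, 15.9]
opening: 0.0654
gripper_force: 7.4
```

>>> servo_tool --pt "60 0 0 -0.003 0 0 0" --pt "60 0 0 -0.005 0 0 0" --pt "60 0 0 -0.006 0 0 0" --pt "60 0 0 0 0 0 0"

```text
time: 15.8
ee_pos: [0.5272, 0.0654, 0.0859]
tool_rot: [-180.0, -0.0, 6.4]
contact_force: [-1.0, 3.5, 2.9]
opening: 0.0651
gripper_force: 2.1
```

```bash
python3 - <<'E'
from fit import *
p2,d2,i2=grab("side");W2=world(d2,i2);tab(W2,d2)
for z in(.083,.0735):print(z);knob(W2,d2,z,.0025)
cv2.imwrite("pics/s4.png",cv2.resize(p2[170:290,240:400],None,fx=4,fy=4)[:,:,::-1]);o=telemetry.observe();print(o["ee_pos"],o["tool_rot"],o["contact_force"],o["opening"])
E
```

```text
tab 39 ((513.6737670898438, 103.68997192382812), (32.740081787109375, 11.084368705749512), 47.09297561645508) z 0.10479426531430347
0.083
0.0735
comp [319 221  15  14 113] circ 522.1421508789062 44.11964416503906 21.21563720703125 med z 0.07282291431160526 mean [0.52420314 0.04344772 0.0729    ]
[0.52731618 0.06536354 0.08571293] [-1.79986160e+02 -2.38588984e-02  6.40281635e+00] [-1.66710942  4.11409979  2.80406128] 0.06512103591621161
```

View pics/s4.png

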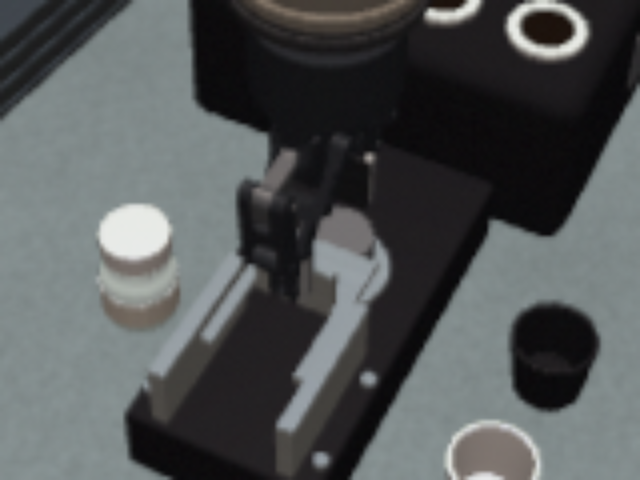

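The picture shows the knob at (343,235) held low under the plate edge, its top about 10 mm down. I'm pushing the keeper home.

>>> servo_tool --pt "60 0 0.004 0 0 0 0" --pt "60 0 0.004 0 0 0 0" --pt "60 0 0.004 0 0 0 0" --pt "60 0 0.002 0 0 0 0" --pt "60 0 0 0 0 0 0"

```text
time: 16.35
ee_pos: [0.5289, 0.0506, 0.0853]
tool_rot: [180.0, 0.0, 6.4]
contact_force: [0.5, 1.4, 0.1]
opening: 0.065
gripper_force: 0.5
```

>>> servo_tool --pt "60 0 0.001 0 0 0 0" --pt "60 0 0.001 0 0 0 0" --pt "60 0 0 0 0 0 0"

```text
time: 16.65
ee_pos: [0.529, 0.0493, 0.0853]
tool_rot: [-180.0, 0.0, 6.4]
contact_force: [1.6, 2.9, -0.2]
opening: 0.0653
gripper_force: 1.6
```

>>> servo_tool --pt "60 0 0.001 0 0 0 0" --pt "60 0 0.001 0 0 0 0" --pt "60 0 0 0 0 0 0"

```text
time: 16.95
ee_pos: [0.5292, 0.048, 0.0853]
tool_rot: [-180.0, 0.0, 6.4]
contact_force: [-0.3, 8.1, -0.4]
opening: 0.0652
gripper_force: 3.9
```

>>> servo_tool --pt "60 0 0.001 0 0 0 0" --pt "60 0 0 0 0 0 0" --pt "60 0 -0.005 0 0 0 0" --pt "60 0 -0.004 0 0 0 0" --pt "60 0 0 0 0 0 0"

```text
time: 17.45
ee_pos: [0.5282, 0.0554, 0.0853]
tool_rot: [180.0, 0.0, 6.4]
contact_force: [0.4, -0.3, 0.6]
opening: 0.0649
gripper_force: 0.0
```

>>> servo_tool --pt "60 0 0 -0.03 0 0 0" --pt "60 0 0 -0.04 0 0 0" --pt "60 0 0 -0.04 0 0 0" --pt "60 0 0 0 0 0 0" --pt "60 0 0 0 0 0 0"

```text
time: 17.95
ee_pos: [0.5287, 0.0549, 0.1962]
tool_rot: [180.0, -0.1, 6.4]
contact_force: [-0.3, 0.7, -0.4]
opening: 0.0656
gripper_force: 0.0
```

```bash
python3 - <<'E'
from fit import *
p2,d2,i2=grab("side");W2=world(d2,i2);tab(W2,d2)
for z in(.083,.0735):print(z);knob(W2,d2,z,.0025)
p,d,i=grab("wrist");W=world(d,i);tab(W,d)
for D,w in((d2,W2),(d,W)):
    m=(w[...,2]>.1025)&(w[...,2]<.109)&(abs(w[...,0]-.525)<.03)&(w[...,1]>.05)&(w[...,1]<.12)&(D>0);print(m.sum(),cv2.minAreaRect(w[m][:,:2].astype(np.float32)*1000))
cv2.imwrite("pics/s5.png",cv2.resize(p2[170:290,240:400],None,fx=4,fy=4)[:,:,::-1]);o=telemetry.observe();print(o["ee_pos"],o["contact_force"],o["time"])
E
```

```text
tab 64 ((524.9111938476562, 79.8326416015625), (44.84541702270508, 7.869699954986572), 4.9252095222473145) z 0.10459395995818971
0.083
0.0735
comp [319 221  15   9  46] circ 529.27294921875 36.601768493652344 16.56369972229004 med z 0.0729175832523663 mean [0.5295651  0.03573246 0.07314285]
tab 539 ((525.6715087890625, 79.3365249633789), (44.412837982177734, 6.183512210845947), 6.318060398101807) z 0.10547433315689414
64 ((524.9111938476562, 79.8326416015625), (44.84541702270508, 7.869699954986572), 4.9252095222473145)
539 ((525.6715087890625, 79.3365249633789), (44.412837982177734, 6.183512210845947), 6.318060398101807)
[0.52781884 0.05486425 0.194538  ] [-0.24175639 -0.38938802 -0.64111233] 18.05
```

View pics/s5.png

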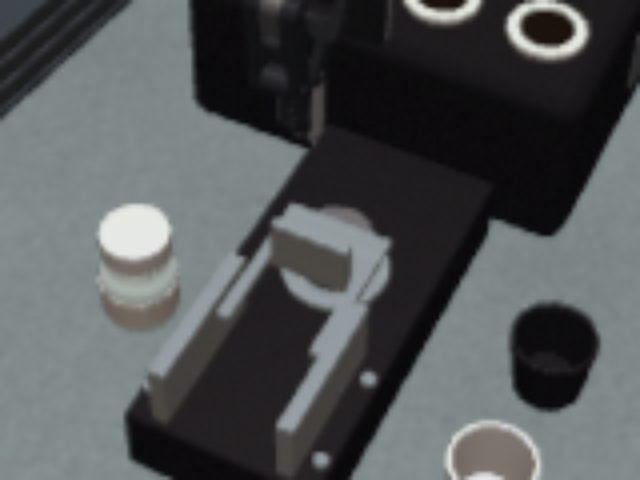

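The picture shows the keeper over the knob, with the tab at (315,245), and the arm clear. The tab has moved about 47 mm from its start, so the keeper is at about 49.7 mm and the knob is down.

```bash
python3 -c "
from rig import workorder as w;print(w.sign_off())"
```

```text
the job is handed in; nothing more can be done
None
```

The valve is shut and locked: the knob is held down (about 9.5 mm) by the keeper alone, which is home at about 49.7 of 50 mm, the arm is clear, nothing touched the jar or cups, and the job was handed in at about 18 s (no verdict was shown).

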